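Unseat the stopper of the broth crock

ROBOT

A 6-joint arm with a two-finger parallel gripper is mounted at the origin on the work surface. World frame = base frame: x ahead of the robot, y to its left, z up, the work surface at z = 0. Lengths are in m, angles in rad, forces in N, time in s.
With the tool pointing down it reaches from about 0.25 to 0.725 m from the base axis. Payload 4 kg.
Tool frame: the origin (TCP) lies on the front face of the gripper's body, between the roots of the fingers; the fingertips stand 73 mm ahead of it and the grasp point (between the pads) lies 54 mm ahead of it; z points along the fingers, y is the line along which they close (so a half turn about z gives the same grasp; the last joint's range is limited). The gripper opens to 85 mm and grips with 20 to 120 N. Pads are 22 mm wide; open, the fingers measure 114 mm over their backs; the gripper's body (76 mm by 85 mm) begins 54 mm behind the grasp point. The pads swing forward as they close: fully open they stand 13 mm farther back than shut.
Start: joints at [-1.168, 0.241, 0.005, 1.335, 0, 1.571], TCP at [0.196, -0.46, 0.304] pointing down, gripper open.
Joint ranges: [-2.72, 2.72], [-1.05, 1.87], [-1.09, 1.28], [-1.99, 2.15], [-1.42, 1.44], [-3.14, 3.14]. Speed limits (rad/s): [2.79, 2.79, 3.14, 3.14, 3.14, 3.14].

INTERFACE

Orientations are given as a unit quaternion [x, y, z, w].
In Python, from workcell import bot gives the robot as it stands. The module is installed in compiled form; this text tells all that it offers.
- The arm moves only by the tool step_arm, never from a script. Its argument "rows" is a list of rows, each a list of 2 entries, a list of its own where there are three numbers: the shift along the tool's x, y, z in mm, then the turn about the tool's z in degrees. A call has 1 to 12 rows; each row is the pose to reach, as a shift and turn from the pose commanded when the call began, along the tool's axes at that moment; what a row does not reach only later rows make up. A row lasts 1/8 s, in which the tool goes at most 62.5 mm and 10.7 degrees, less where a joint would pass 70% of its speed; a pose out of reach is approached as far as the arm can. A call with a gripper value outside its range is refused whole. "claw" is the gripper's target within -1 to 1 (shut at 1, half-way at 0, fully open at -1), set as the call begins (left out, the last holds). The fingers move at their own pace and stop on an object; the grip force is fixed at half the most. Time passes only in rows, so rows that repeat a pose let the fingers close. It gives the time, the measured TCP pose, the force, the opening and the grip force at its end, in the units of the state.
- bot.get_obs(): the state, without advancing time (a new reading comes with each control period).
- bot.camera(name): name is "scene" or "top" or "wrist"; returns (picture, depth): 400x640x3 uint8, red, green, blue; 400x640 float32, m along the optical axis (not along the pixel's ray), 0 where there is no reading.
- bot.camera_params(name): a dict with "fx", "fy", "cx", "cy" (pixels), "pose" (4x4, takes a point from camera to world coordinates). Camera axes: x right, y up, looking along -z (the intrinsics and any distortion apply to the point x, -y, -z); pixel columns grow to the right and rows downward; lengths in m; the calibration is good to about 2 mm. A picture is of the moment at which its call begins: read the wrist's pose just before it. camera_params takes no time and is no camera call; for the wrist camera it gives the pose at the moment of the call.
- bot.job_done(): hands the job in; it is judged then, once.
Trained networks look in the newest picture that a camera, given by its name, has taken for a name from the list of things; names that differ only in an ending like _2 or _b are one class to them, and where a whole thing is asked for, a point or a joint stands for the part that bears it (a point fixed in the world has none). Each returns a list of dicts, best first, with "score" (0 to 1); they miss things now and then, are a little off and sometimes report something else, mostly with a low value. They report only what shows in the picture. A call takes as long as a camera call. They do not tell look-alikes from the thing itself.
- bot.trace(target, camera): "pixels" (400x640 bool, what is visible of it) and "uv" ([column, row] in pixels, amid what is visible of it).
The state is a dict: "clock": time; "joint_pos": joint angles; "joint_vel": joint speeds; "tau": joint torques, N m; "eef_pos": TCP position; "tool_rot": TCP orientation; "ft_force": force on the tool from outside, world axes, zero at the start; "ft_torque": the same for the moment, N m; "grip_width": finger opening in m; "grasp_force": force on a finger pad.
Only numpy, scipy, OpenCV 4.12 (cv2) and the standard library are available. Lean on these libraries where they do the work, as an engineer would, in place of code of your own. Each camera call takes 0.05 s, during which the arm holds its last target. There are 200 camera calls.

TASK

Open the broth crock for the hot pot: take the wooden stopper with the flat bar grip (not the one with the ball knob), rock it to one side and then the other until both cork keepers on the crock's rim are pushed back, and lift it out. Then set the stopper down in the shallow dish (not in a bowl) and let go.

Things in the scene. Friction and masses are not known exactly. Their poses are not given: they have to be found in the camera images.
- stopper_mid (a point): Mid-height, on the axis, of a pale wooden stopper 76 mm tall; z up. From its foot: taper plug 24 tall (diameter 22 at the flat foot, 38 at the flat shoulder), stem 31 diameter, 18 tall, flat bar grip 44 long (along x), 16 thick (along y), 34 tall, centred 21 above this point. Starts upright, its foot 77 mm above the table in a fixed clay crock. The ball-knob stopper's twin crock is a bystander.
- keeper_left (a joint): Cork plate, 6 mm thick, on the crock's rim at the stopper's +y side: metres pushed outward, 0 to 0.010. Slides stiffly (6 N), stays put. At 0 its edge is 16 mm from the axis and laps the shoulder by 3 mm, 3 mm above it, so a straight pull jams; clear from 0.003. Rim 104 mm above the table, 92 mm wide; bore tapers from 62 mm at the rim to 27 mm at its floor, where the foot stands.
- keeper_right (a joint): The twin plate at the -y side; grows as it is pushed to -y. Keepers are pushed back by the stem: with the stopper 1 to 2 mm off the bore's floor, tilt it about its foot 13 to 15 degrees towards +y, then as far towards -y (across the bar's flat faces), then upright; then it lifts out freely.
- dish: Shallow white ceramic dish, 140 mm in diameter, 22 mm high, loose on the table; origin at the centre of its underside, z up, inner floor about 5 mm above the table. Two white bowls, 96 mm in diameter and 50 mm high, are bystanders.
Things that resemble listed ones, but are neither listed nor needed, are in the scene too. Leave any blue, pink or yellow look-alike of the part that bears stopper_mid alone.

How it is judged:
On the way, in this order (a step that is already met when the one before it is completed fails the run):
1. both cork keepers are pushed back at least 2 mm while the stopper is still in the crock's mouth (value of joint each of keeper_left, keeper_right above 0.002 m and height (world z) of stopper_mid below 0.135 m), for 0.05 s.
2. the stopper is lifted clear of the crock (height (world z) of stopper_mid above 0.155 m), for 0.05 s.
At the end, for the whole second after the job is handed in: The stopper rests in the shallow dish, standing or lying, its centre within 55 mm of the dish's centre and below 60 mm above the table; the dish stands level (within about 8 degrees) and both keepers stay pushed back at least 2 mm (horizontal distance between stopper_mid and dish below 0.055 m and height (world z) of stopper_mid below 0.06 m and angle between dish's own z axis and vertical below 0.15 rad and value of joint each of keeper_left, keeper_right above 0.002 m); the robot touches nothing.
It also fails if it takes over 54 s, if anything falls off the work surface, if the arm or the gripper's body presses on something with over 40 N, if the wrist force passes 120 N, or if a joint passes its speed limit or range.

## Working session

There is one attempt and no reset: what is moved stays moved. The work goes in short steps, Python scripts to look and compute and a tool call to move; the robot and the scene stay as the last step left them, time stands still between calls to the robot, and variables do not carry over. Pictures are saved under pics/ and viewed, at most 10 in all, crops included, and the job is handed in when it is done.

Besides the shell and the picture viewer there is one more tool, called after "Request:" as name(argument=value, ...) on one line, values as JSON. step_arm: Moves the arm, as the interface text tells. Its arguments: {"type":"object","properties":{"rows":{"type":"array"},"claw":{"type":"number"}},"required":["rows"]}

```bash
mkdir -p pics; cat > h.py <<'E'
from workcell import bot
import numpy as np, cv2
def cloud(cam):
    o=bot.get_obs(); p=bot.camera_params(cam); im,d=bot.camera(cam)
    v,u=np.mgrid[0:400,0:640]
    P=np.stack([(u-p['cx'])/p['fx']*d,-(v-p['cy'])/p['fy']*d,-d],-1)
    T=np.array(p['pose']); W=P@T[:3,:3].T+T[:3,3]; W[d==0]=np.nan
    return im,W
def save(n,im): cv2.imwrite('pics/'+n,im[:,:,::-1])
E
python3 - <<'E'
from h import *
o=bot.get_obs(); print(o['clock'],o['eef_pos'],o['tool_rot'],o['grip_width'])
for c in ['scene','top']:
    im,W=cloud(c); save(c+'0.png',im); np.savez(c+'0.npz',im=im,W=W)
    for t in ['stopper_mid','keeper_left','keeper_right','dish']:
        for r in bot.trace(t,c):
            m=r['pixels']; w=W[m]; print(c,t,round(r['score'],2),np.round(r['uv']),m.sum(),np.round(np.nanmedian(w,0),3),np.round(np.nanpercentile(w[:,2],[2,98]),3))
E
```

```text
0.0 [ 0.19580063 -0.45952341  0.30298614] [ 9.79786301e-01  2.00044077e-01 -2.08977658e-04 -1.06188244e-03] 0.08542100722509217
scene stopper_mid 0.91 [389. 178.] 339 [0.315 0.187 0.054] [0.011 0.078]
scene stopper_mid 0.78 [309. 221.] 282 [ 0.477 -0.031  0.046] [0.007 0.079]
scene stopper_mid 0.65 [359. 192.] 290 [0.46  0.101 0.132] [0.092 0.156]
scene stopper_mid 0.6 [414. 228.] 315 [0.49  0.239 0.056] [0.013 0.079]
scene stopper_mid 0.59 [416. 198.] 342 [0.382 0.246 0.049] [-0.001  0.078]
scene dish 0.7 [315. 284.] 2420 [0.635 0.005 0.012] [0.003 0.024]
top stopper_mid 0.78 [232. 246.] 222 [0.368 0.242 0.069] [-0.001  0.079]
top stopper_mid 0.6 [284. 212.] 206 [0.447 0.1   0.152] [0.09  0.155]
top stopper_mid 0.47 [236. 206.] 199 [0.478 0.236 0.073] [0.003 0.079]
top stopper_mid 0.45 [334. 212.] 206 [ 0.462 -0.03   0.072] [-0.003  0.079]
top stopper_mid 0.45 [256. 268.] 185 [0.308 0.183 0.074] [0.022 0.079]
top dish 0.74 [322. 150.] 1892 [0.644 0.006 0.011] [0.002 0.024]
```

View pics/scene0.png

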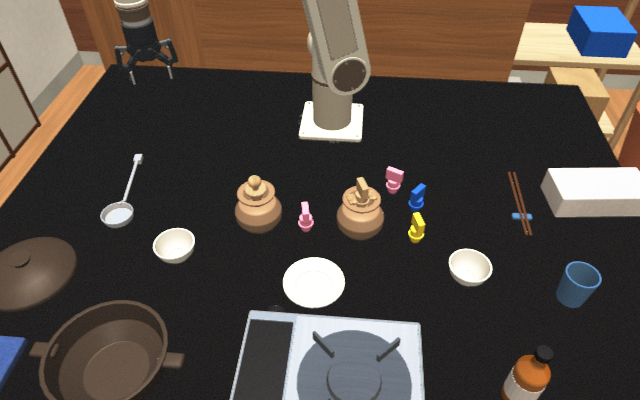

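View pics/top0.png

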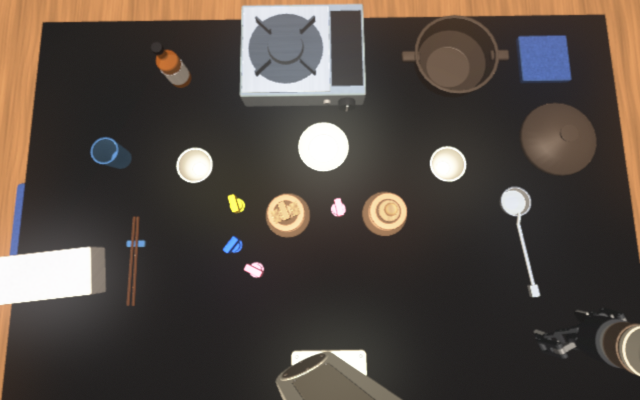

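Six stopper-like things show up in the scene view. The pale bar-grip stopper in the crock is at (360,192). The ball-knob twin is at (256,183). The look-alikes are pink at (394,180) and (306,217), blue at (417,197) and yellow at (417,228). Only the one at (360,192) is pale wood with a bar, so I'll confirm it in a crop and measure it.

```bash
python3 - <<'E'
from h import *
s=np.load('scene0.npz'); t=np.load('top0.npz')
a=cv2.resize(s['im'][165:245,315:410],None,fx=4,fy=4,interpolation=cv2.INTER_CUBIC)
b=cv2.resize(t['im'][180:245,250:325],None,fx=5,fy=5,interpolation=cv2.INTER_CUBIC)
c=np.zeros((330,800,3),np.uint8); c[:320,:380]=a; c[:325,400:775]=b; save('crop.png',c)
for n,d in (('scene',s),('top',t)):
    W=d['W'].reshape(-1,3); near=np.hypot(W[:,0]-.455,W[:,1]-.1)<.075
    for lo,hi in ((.140,.165),(.150,.165),(.100,.107),(.107,.114)):
        q=W[near&(W[:,2]>lo)&(W[:,2]<hi)]
        if len(q)<5: print(n,lo,len(q)); continue
        r=cv2.minAreaRect((q[:,:2]*1000).astype(np.float32)); 
        print(n,lo,len(q),np.round(q.mean(0),4),'minrect',np.round(r[0],1),np.round(r[1],1),round(r[2],1),'ext',np.round(q.min(0),3),np.round(q.max(0),3))
    q=W[(np.hypot(W[:,0]-.645,W[:,1]-.006)<.09)&(W[:,2]>.014)&(W[:,2]<.03)]
    e=cv2.minEnclosingCircle((q[:,:2]*1000).astype(np.float32)); print('dish',e)
E
```

```text
scene 0.14 135 [0.4533 0.1024 0.1508] minrect [449.6 101.9] [46.3 16.3] 23.4 ext [0.428 0.088 0.14 ] [0.473 0.117 0.157]
scene 0.15 95 [0.4506 0.1024 0.1534] minrect [449.6 101.9] [46.3 16.3] 23.4 ext [0.428 0.088 0.15 ] [0.472 0.117 0.157]
scene 0.1 390 [0.46   0.1021 0.1041] minrect [450.7 102.5] [89.9 89.5] 5.1 ext [0.404 0.058 0.1  ] [0.496 0.147 0.107]
scene 0.107 194 [0.4543 0.1016 0.1101] minrect [456.1 102.9] [79.3 79.4] 10.8 ext [0.413 0.062 0.107] [0.496 0.141 0.114]
dish ((640.6580200195312, 5.54024076461792), 70.31855773925781)
top 0.14 131 [0.4472 0.1019 0.1527] minrect [447.8 102.3] [43.4 15.9] 22.0 ext [0.426 0.088 0.141] [0.47  0.117 0.157]
top 0.15 123 [0.4479 0.1024 0.1532] minrect [447.8 102.5] [43.  15.9] 21.3 ext [0.427 0.088 0.15 ] [0.47  0.117 0.157]
top 0.1 551 [0.4471 0.1023 0.1037] minrect [448.2 102.3] [90.5 88.3] 89.6 ext [0.404 0.057 0.1  ] [0.492 0.147 0.107]
top 0.107 194 [0.4483 0.1015 0.1098] minrect [450.3 102.8] [77.9 68.8] 18.5 ext [0.409 0.064 0.107] [0.489 0.139 0.113]
dish ((641.052001953125, 6.095928192138672), 69.60266876220703)
```

View pics/crop.png

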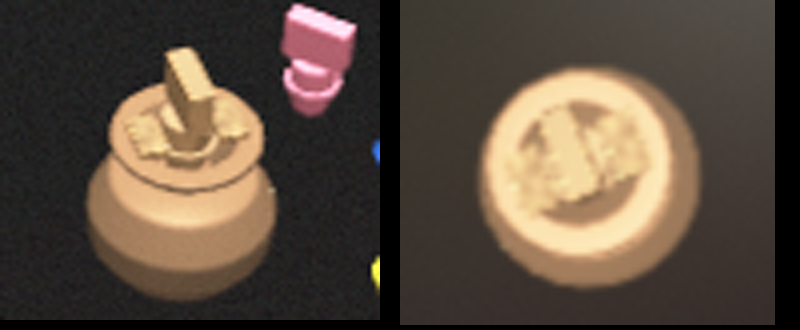

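The crop confirms it: a pale wooden bar grip (bar yaw about +22°) between two cork keepers. Because moves can't tilt the tool, I'll grip the bar by its end faces (closing along stopper x) so the stopper can pivot in the pads, and I'll rock it sideways along stopper y. First move: above the stopper.

Request:
step_arm(rows=[[[41, -38, 0], -8], [[82, -76, 0], -16], [[123, -114, 0], -24], [[165, -152, 0], -32], [[206, -190, 0], -40], [[247, -228, 0], -49], [[288, -266, 0], -57], [[330, -304, 0], -65], [[371, -342, 0], -73], [[412, -380, 0], -81], [[453, -418, 0], -89], [[453, -418, 0], -89]], claw=-1)

```text
clock: 2.0
eef_pos: [0.45, 0.1053, 0.3035]
tool_rot: [0.556, 0.831, 0.0, 0.0]
ft_force: [-0.2, -1.5, 0.4]
grip_width: 0.0851
grasp_force: 0.0
```

```bash
python3 - <<'E'
from h import *
from scipy.spatial.transform import Rotation as R
o=bot.get_obs(); M=R.from_quat(o['tool_rot']).as_matrix(); p=np.array(o['eef_pos'])
print(o['clock'],p,np.round(M,3),np.round(o['joint_pos'],2),o['ft_force'])
im,W=cloud('wrist'); save('w1.png',im)
W=W.reshape(-1,3); near=np.hypot(W[:,0]-.449,W[:,1]-.102)<.055
for lo,hi in ((.147,.165),(.100,.107)):
    q=W[near&(W[:,2]>lo)&(W[:,2]<hi)]
    r=cv2.minAreaRect((q[:,:2]*1000).astype(np.float32)); b=cv2.boxPoints(r)
    print(len(q),np.round(q.mean(0),4),r,np.round(b).tolist())
    c=np.array([*r[0],150])/1000; print('tool-frame delta',np.round(M.T@(c-p)*1000,1))
E
```

```text
2.0 [0.44996209 0.10527612 0.30354577] [[-0.381  0.924  0.   ]
 [ 0.924  0.381  0.001]
 [ 0.     0.001 -1.   ]] [ 0.23  0.17 -0.09  1.31  0.    1.41] [-0.2302199  -1.50608921  0.3500509 ]
1133 [0.4471 0.1049 0.1524] ((447.48736572265625, 103.92897033691406), (43.84111404418945, 16.50629425048828), 20.961246490478516) [[424.0, 104.0], [430.0, 88.0], [471.0, 104.0], [465.0, 119.0]]
tool-frame delta [ -0.4  -2.9 153.5]
3615 [0.4454 0.109  0.1036] ((447.406982421875, 104.1819839477539), (90.8623046875, 90.35448455810547), 48.2412109375) [[383.0, 100.0], [451.0, 40.0], [511.0, 108.0], [444.0, 168.0]]
tool-frame delta [-1.000e-01 -2.900e+00  1.535e+02]
```

Request:
step_arm(rows=[[[0, -2.5, 30], 1], [[0, -2.5, 60], 1], [[0, -2.5, 90], 1], [[0, -2.5, 105], 1], [[0, -2.5, 113], 1], [[0, -2.5, 113], 1]])

```text
clock: 2.8
eef_pos: [0.4463, 0.1004, 0.1909]
tool_rot: [0.567, 0.824, -0.0, -0.0]
ft_force: [-0.1, -0.4, 0.6]
grip_width: 0.0855
grasp_force: 0.0
```

Request:
step_arm(rows=[[[0, 0, 0], 0], [[0, 0, 0], 0], [[0, 0, 0], 0], [[0, 0, 0], 0], [[0, 0, 0], 0], [[0, 0, 0], 0], [[0, 0, 0], 0], [[0, 0, 0], 0]], claw=1)

```text
clock: 3.8
eef_pos: [0.4473, 0.1014, 0.1918]
tool_rot: [0.566, 0.825, 0.001, 0.001]
ft_force: [0.2, -1.4, 6.0]
grip_width: 0.0432
grasp_force: 60.7
```

Request:
step_arm(rows=[[[0, 0, -1], 0], [[0, 0, -2], 0], [[0, 0, -2], 0]])

```text
clock: 4.18
eef_pos: [0.4462, 0.1011, 0.1925]
tool_rot: [0.566, 0.825, -0.0, -0.0]
ft_force: [1.0, -0.5, 0.1]
grip_width: 0.0433
grasp_force: 60.7
```

Request:
step_arm(rows=[[[0, 0, -1], 0], [[2, 0, -1], 0], [[4, 0, -1], 0], [[6, 0, -1], 0], [[8, 0, -0.7], 0], [[8, 0, -0.7], 0]])

```text
clock: 4.92
eef_pos: [0.4441, 0.1072, 0.1939]
tool_rot: [0.566, 0.824, -0.001, 0.002]
ft_force: [0.7, -5.8, 0.4]
grip_width: 0.0432
grasp_force: 61.0
```

Request:
step_arm(rows=[[[2, 0, 0.2], 0], [[4, 0, 0.5], 0], [[6, 0, 0.8], 0], [[8, 0, 1.2], 0], [[9, 0, 1.5], 0], [[9, 0, 1.5], 0]])

```text
clock: 5.68
eef_pos: [0.4426, 0.1135, 0.1937]
tool_rot: [0.567, 0.824, -0.002, 0.006]
ft_force: [3.8, -13.9, 7.5]
grip_width: 0.0431
grasp_force: 61.8
```

```bash
python3 - <<'E'
from h import *
im,W=cloud('scene'); c=im[150:250,290:430]; save('s2.png',cv2.resize(c,None,fx=5,fy=5,interpolation=cv2.INTER_CUBIC))
E
```

```text
(no output)
```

View pics/s2.png

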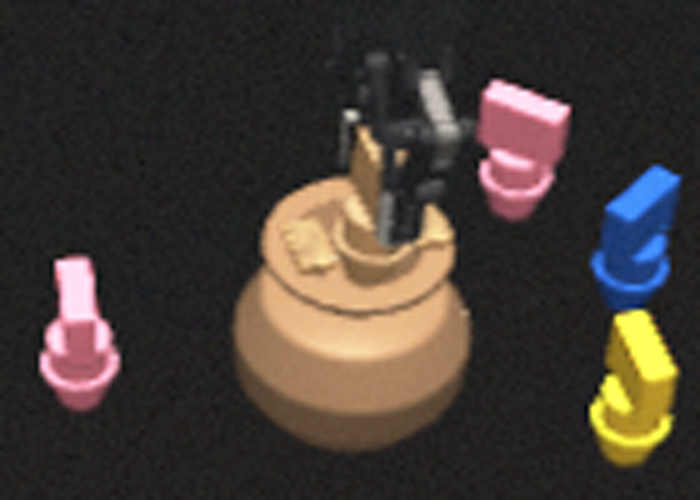

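The picture shows the stopper (crop about (380,230)) moved about 13 mm to +y, with the -y plate (305,245) now clear of its shoulder. Lateral force is in line with pushing the keeper. Next I'll rock it to the other side.

Request:
step_arm(rows=[[[-4, 0, -0.8], 0], [[-8, 0, -1.3], 0], [[-13, 0, -1.5], 0], [[-17, 0, -1.5], 0], [[-19, 0, -1.5], 0], [[-21, 0, -1.5], 0], [[-23, 0, -1.4], 0], [[-25, 0, -1.2], 0], [[-25, 0, -1.2], 0]])

```text
clock: 6.85
eef_pos: [0.448, 0.0971, 0.1935]
tool_rot: [0.565, 0.825, 0.003, -0.004]
ft_force: [-4.9, 12.1, 3.6]
grip_width: 0.0432
grasp_force: 61.6
```

Request:
step_arm(rows=[[[-2, 0, 0.2], 0], [[-4, 0, 0.5], 0], [[-6, 0, 0.8], 0], [[-8, 0, 1.2], 0], [[-10, 0, 1.5], 0], [[-10, 0, 1.5], 0]])

```text
clock: 7.6
eef_pos: [0.4523, 0.0881, 0.1931]
tool_rot: [0.565, 0.825, 0.004, -0.004]
ft_force: [-6.0, 11.8, 10.2]
grip_width: 0.0432
grasp_force: 63.4
```

Request:
step_arm(rows=[[[4, 0, -0.8], 0], [[8, 0, -1.3], 0], [[13, 0, -1.5], 0], [[18, 0, -1.5], 0], [[20, 0, -1.5], 0], [[19, 0, -1.5], 0], [[18, 0, -1.5], 0]])

```text
clock: 8.48
eef_pos: [0.4468, 0.1006, 0.1932]
tool_rot: [0.566, 0.824, -0.0, 0.001]
ft_force: [0.8, -3.6, -1.3]
grip_width: 0.0431
grasp_force: 62.2
```

```bash
python3 - <<'E'
from h import *
s=np.load('scene0.npz')
im,W=cloud('scene')
ax=np.array([.4475,.103]); n=np.array([-.375,.927])
for A in (s['W'],W):
    A=A.reshape(-1,3); q=A[(np.hypot(*(A[:,:2]-ax).T)<.05)&(A[:,2]>.1075)&(A[:,2]<.1135)]
    t=(q[:,:2]-ax)@n*1000
    print(np.histogram(t,np.arange(-44,46,4))[0])
save('s3.png',cv2.resize(im[150:250,290:430],None,fx=5,fy=5,interpolation=cv2.INTER_CUBIC))
E
```

```text
[ 0  0 15 18 17 18 11  6  6  2  5  1  3  0  4 14 13 17 19  5  0  0]
[14 15 14 18 13  0  0  2  4  1  0  1  0  1  0  0  7 12 15 12 15  1]
```

View pics/s3.png

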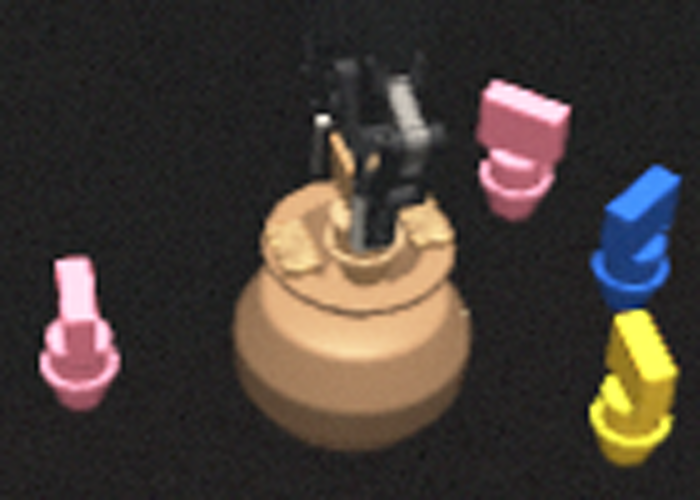

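Both plates (crop (295,245) and (430,225)) have moved outward by about 6–8 mm, with gaps to the shoulder. Now I'll lift.

Request:
step_arm(rows=[[[0, 0, -4], 0], [[0, 0, -8], 0], [[0, 0, -14], 0], [[0, 0, -14], 0]])

```text
clock: 9.02
eef_pos: [0.4469, 0.1016, 0.208]
tool_rot: [0.566, 0.825, 0.001, 0.0]
ft_force: [-0.2, 0.3, 0.1]
grip_width: 0.043
grasp_force: 62.2
```

Request:
step_arm(rows=[[[0, 0, -25], 0], [[0, 0, -50], 0], [[0, 0, -80], 0], [[-20, 18, -80], 0], [[-50, 45, -80], 0], [[-85, 76, -80], 0], [[-120, 108, -80], 0], [[-145, 130, -80], 0], [[-158, 142, -80], 0], [[-158, 142, -80], 0], [[-158, 142, -80], 0]])

```text
clock: 10.4
eef_pos: [0.6352, 0.0052, 0.287]
tool_rot: [0.566, 0.825, -0.0, -0.001]
ft_force: [0.1, 0.3, -0.0]
grip_width: 0.0434
grasp_force: 62.2
```

```bash
python3 - <<'E'
from h import *
s=np.load('scene0.npz')['W'].reshape(-1,3); q=s[(s[:,2]>.03)&(s[:,0]>.6)&(abs(s[:,1])<.12)]
print('stove',np.nanpercentile(q[:,0],[0,1,5]),np.nanmax(q[q[:,0]<.8][:,2]))
o=bot.get_obs(); print(o['clock'],o['eef_pos'],o['ft_force'])
im,W=cloud('scene'); print(np.round(o['joint_pos'],2))
for r in bot.trace('stopper_mid','scene'):
    w=W[r['pixels']]; print(round(r['score'],2),r['uv'],np.round(np.nanmedian(w,0),3),np.round(np.nanpercentile(w,[3,97],axis=0),3).tolist())
for r in bot.trace('dish','scene')[:1]:
    w=W[r['pixels']]; print('dish',cv2.minEnclosingCircle((w[(w[:,2]>.014)&(w[:,2]<.03)][:,:2]*1000).astype(np.float32)))
save('s4.png',cv2.resize(im[120:320,210:410],None,fx=3,fy=3,interpolation=cv2.INTER_CUBIC))
E
```

```text
stove [0.74353436 0.75760991 0.77716358] 0.09403911323491276
10.4 [0.63524365 0.00523949 0.28701295] [ 0.12979349  0.29305231 -0.02567359]
[0.01 0.52 0.38 1.43 0.   1.21]
0.9 [391.7, 178.8] [0.315 0.186 0.052] [[0.297, 0.168, 0.008], [0.323, 0.205, 0.078]]
0.81 [416.4, 226.3] [0.489 0.239 0.055] [[0.465, 0.227, 0.014], [0.501, 0.254, 0.079]]
0.68 [416.0, 199.6] [0.382 0.245 0.051] [[0.34, 0.229, 0.002], [0.393, 0.263, 0.078]]
0.5 [314.5, 227.6] [0.645 0.013 0.198] [[0.629, -0.006, 0.18], [0.651, 0.026, 0.215]]
0.42 [303.3, 223.7] [ 0.481 -0.035  0.041] [[0.462, -0.046, 0.015], [0.488, -0.028, 0.075]]
dish ((641.0516357421875, 6.288728713989258), 70.61235809326172)
```

View pics/s4.png

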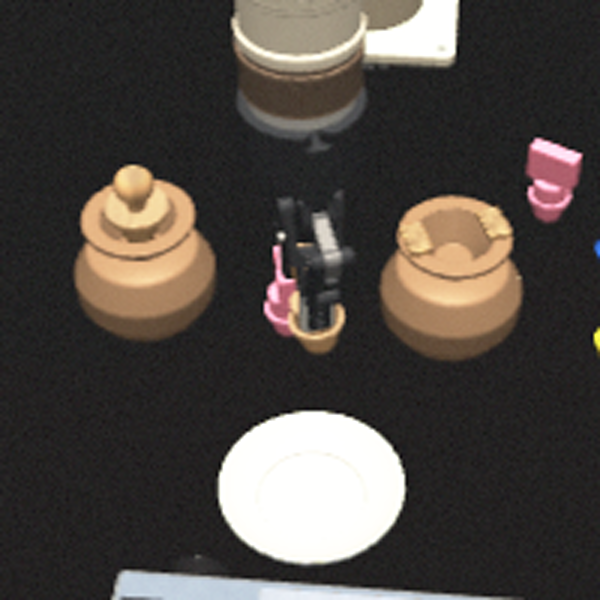

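The crop shows both keepers pushed out on the empty crock (460,235) and the stopper hanging nearly upright (318,320) above the dish (310,485). Now I'll lower it.

Request:
step_arm(rows=[[[0, 3, 40], 0], [[0, 3, 80], 0], [[0, 3, 120], 0], [[0, 3, 145], 0], [[0, 3, 155], 0], [[0, 3, 160], 0], [[0, 3, 160], 0]])

```text
clock: 11.42
eef_pos: [0.6392, 0.006, 0.1283]
tool_rot: [0.566, 0.825, 0.0, 0.001]
ft_force: [-0.1, 0.5, -0.1]
grip_width: 0.0432
grasp_force: 62.2
```

Request:
step_arm(rows=[[[0, 0, 1], 0], [[0, 0, 2], 0], [[0, 0, 3], 0], [[0, 0, 3], 0]])

```text
clock: 11.92
eef_pos: [0.6386, 0.0059, 0.1243]
tool_rot: [0.566, 0.824, -0.0, -0.0]
ft_force: [1.2, -0.2, -1.1]
grip_width: 0.0434
grasp_force: 62.2
```

Request:
step_arm(rows=[[[0, 0, 1], 0], [[0, 0, 2], 0], [[0, 0, 2], 0]])

```text
clock: 12.3
eef_pos: [0.6386, 0.0059, 0.1221]
tool_rot: [0.566, 0.825, -0.0, -0.0]
ft_force: [-0.7, 0.6, 0.7]
grip_width: 0.0432
grasp_force: 62.2
```

Request:
step_arm(rows=[[[0, 0, 1], 0], [[0, 0, 2], 0], [[0, 0, 2], 0]])

```text
clock: 12.68
eef_pos: [0.6386, 0.0059, 0.1202]
tool_rot: [0.566, 0.825, -0.0, -0.0]
ft_force: [-1.2, 0.5, -0.1]
grip_width: 0.0435
grasp_force: 62.2
```

Request:
step_arm(rows=[[[0, 0, 1], 0], [[0, 0, 2], 0], [[0, 0, 2], 0]])

```text
clock: 13.05
eef_pos: [0.6388, 0.0059, 0.1195]
tool_rot: [0.566, 0.825, 0.0, 0.0]
ft_force: [-1.4, 0.1, 4.9]
grip_width: 0.0431
grasp_force: 63.2
```

Contact with the dish floor (4.9 N). I'll release and retreat.

Request:
step_arm(rows=[[[0, 0, -1], 0], [[0, 0, -1], 0], [[0, 0, -1], 0], [[0, 0, -1], 0], [[0, 0, -1], 0], [[0, 0, -1], 0], [[0, 0, -1], 0], [[0, 0, -1], 0]], claw=-1)

```text
clock: 14.05
eef_pos: [0.6387, 0.0059, 0.1193]
tool_rot: [0.566, 0.825, 0.0, 0.0]
ft_force: [-0.6, 0.2, -0.1]
grip_width: 0.0851
grasp_force: 0.0
```

Request:
step_arm(rows=[[[0, 0, -15], 0], [[0, 0, -40], 0], [[0, 0, -80], 0], [[0, 0, -120], 0], [[0, 0, -150], 0], [[0, 0, -150], 0], [[0, 0, -150], 0]])

```text
clock: 14.92
eef_pos: [0.6384, 0.0059, 0.2693]
tool_rot: [0.566, 0.825, -0.0, -0.0]
ft_force: [-0.2, 0.1, 0.1]
grip_width: 0.0853
grasp_force: 0.0
```

```bash
python3 - <<'E'
from h import *
im,W=cloud('scene'); o=bot.get_obs(); print(o['clock'],o['eef_pos'],o['grip_width'],o['grasp_force'])
q=W.reshape(-1,3); q=q[(np.hypot(q[:,0]-.641,q[:,1]-.006)<.075)&(q[:,2]>.03)&(q[:,2]<.12)]
print(np.round(np.nanmean(q,0),3),q.min(0),q.max(0))
r=bot.trace('dish','scene')[0]; w=W[r['pixels']]; print('dish',cv2.minEnclosingCircle((w[(w[:,2]>.014)&(w[:,2]<.03)][:,:2]*1000).astype(np.float32)))
save('s5.png',cv2.resize(im[160:320,210:410],None,fx=3,fy=3,interpolation=cv2.INTER_CUBIC))
E
```

```text
14.975 [0.63810809 0.00590519 0.26836192] 0.08506905424573803 0.0
[0.644 0.013 0.064] [ 0.61230352 -0.00251284  0.03006217] [0.66072084 0.03066275 0.0857134 ]
dish ((640.9566040039062, 5.667177677154541), 70.41258239746094)
```

View pics/s5.png

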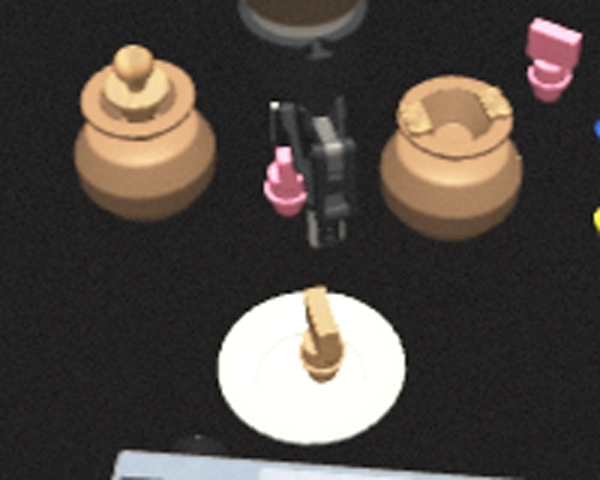

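The stopper stands in the dish (320,345) near its centre, both keepers are out, and the gripper is clear.

```bash
python3 -c "
from workcell import bot
print(bot.job_done())"
```

```text
the job is handed in; nothing more can be done
None
```

I rocked the bar-grip stopper free with both keepers pushed back, lifted it out and left it standing upright near the middle of the shallow dish; the job was handed in at about 15 s, and no verdict was returned.

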